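# Close the pressure cooker with its screw yoke

## Robot

A 6-joint arm with a two-finger parallel gripper is mounted at the origin on a cart in front of the work surface, level with it; the furniture and walls round the work are solid. World frame = base frame: x ahead of the robot, y to its left, z up, the work surface at z = 0. Lengths are in m, angles in degrees, forces in N, time in s.
With the tool pointing down it reaches from about 0.4 to 0.825 m from the base axis. Payload 7 kg.
Tool frame: the origin (TCP) lies midway between the tips of the shut fingers; the grasp point (between the pads) lies 19 mm behind it; z points along the fingers, y is the line along which they close (so a half turn about z gives the same grasp; the last joint's range is limited). The gripper opens to 88 mm and grips with 3 to 60 N. Pads are 19 mm wide; open, the fingers measure 130 mm over their backs; the gripper's body (78 mm by 193 mm) begins 47 mm behind the grasp point.
Start: joints at [92.653, 20.546, 0.682, 0, -70.136, -16.507], TCP at [0.162, 0.655, 0.2] pointing down, gripper open.
Joint ranges: [-176.03, 176.03], [-82.01, 121.73], [-58.28, 71.71], [-173.87, 95.51], [-174.79, -0.11], [-173.66, 173.66]. Speed limits (degrees/s): [136.94, 136.94, 172.46, 180, 180, 180].

## Interface

Orientations are given as a 3x3 rotation matrix whose columns are the frame's x, y, z axes.
In Python, from rig import robot gives the robot as it stands. Calls block until the motion is done:
- robot.goto(position, orientation): joint-space move of the TCP to a pose.
- robot.servo_line(position, ori=None, speed=0.15): straight line of the TCP; ori=None keeps the orientation; speed is the mean speed in m/s.
- robot.movej(angles): joint-space move.
- robot.move_gripper(opening): opening from 0.0 (shut) to 1.0 (fully open); the grip force is fixed at half the most; returns when the fingers have stopped.
- robot.dwell(seconds).
- robot.ik(position, orientation): joint angles nearest the present ones, or None.
- robot.grab_frame(name): name is "side" or "top" or "wrist"; returns (picture, depth): 480x640x3 uint8, red, green, blue; 480x640 float32, m along the optical axis (not along the pixel's ray), 0 where there is no reading.
- robot.camera_info(name): a dict with "vfov" (degrees; the focal length in pixels is half the picture's height over the tangent of half this angle, whatever the lens; pixels are square), "cx", "cy" (the principal point, pixels), "view" (4x4, takes a point from world to camera coordinates); the wrist camera has in their place "T_tool_cam" (4x4, takes a point from camera to tool coordinates, whose origin is the TCP and whose axes are the flange's). Camera axes: x right, y down, z forward; pixel columns grow to the right and rows downward; lengths in m; the calibration is good to about 2 mm. A picture is of the moment at which its call begins: read the wrist's pose just before it. camera_info takes no time and is no camera call.
A pose or a line that the arm cannot do raises robot.Unreachable and nothing moves.
- robot.job_done(): hands the job in; it is judged then, once.
Readings, each from a call of its own:
- robot.read_t(): time.
- robot.read_qpos(): joint angles.
- robot.read_qvel(): joint speeds.
- robot.read_effort(): joint torques, N m.
- robot.read_position(): TCP position.
- robot.read_tcp_rot(): TCP orientation.
- robot.read_force(): force on the tool from outside, world axes, zero at the start.
- robot.read_ft_torque(): the same for the moment, N m.
- robot.read_grip_width(): opening from 0.0 (shut) to 1.0 (fully open).
- robot.read_finger_force(): force on a finger pad.
Only numpy, scipy, OpenCV 4.12 (cv2) and the standard library are available. Lean on these libraries where they do the work, as an engineer would, in place of code of your own. Each camera call takes 0.05 s, during which the arm holds its last target. There are 200 camera calls.

## Task

Close the pressure cooker: swing the steel yoke clockwise until both jaws are fully home under the two ears of the pot, then screw the black knob down clockwise until the green tab pops up out of its housing, and stop there with the tab out: if its red foot comes into view the lid is overtightened. Push and turn gently enough that the cooker stays standing where it is, let go of it at the end, and leave the mug, the salt mill and the timer alone.

Things in the scene. Friction and masses are not known exactly. Their poses are not given: they have to be found in the camera images.
- cooker: steel pressure cooker, lid on, about 5.3 kg, loose (a hard push slides or turns it); pot 203 mm across, 280 mm over the handles (along its x), lid top about 134 mm high. Origin: centre of the underside; z: the cooker's axis, about which yoke and knob turn. Two clamp ears stick out of the pot at +y and -y to 118 mm from the axis, 82 to 89 mm high, each with a stop.
- handle_near (a point): middle of one black side handle, 133 mm from the cooker's axis in its -x direction, 86 mm above the worktop
- handle_far (a point): middle of the other black side handle, 133 mm from the cooker's axis in its +x direction
- yoke (a joint): swing of the yoke about the cooker's axis, rad: 0 with its jaws fully home under the ears, against the stops (bar along the cooker's y), growing counter-clockwise seen from above; starts 0.5 to 1.05. Drags with about 0.35 N m, stays where it is left. Unless it is home the screw only lifts the yoke and clamps nothing.
- yoke_end_a (a point): grip point on one arm of the yoke: centre of the flat steel bar, 95 mm from the axis; y along the bar, x across it. Bar 26 mm wide, 12 mm thick (150 to 162 mm above the worktop), free on both sides, the lid 40 mm lower; 116 to 126 mm from the axis an arm hangs down at its end. The tab's housing stands on this arm 39 to 69 mm from the axis, 10 mm higher than the bar.
- yoke_end_b (a point): the same point on the yoke's other arm, 95 mm out on the opposite side of the axis
- knob_grip (a point): middle of the black knob on the cooker's axis, about 209 mm above the worktop at first. Its grip is a bar 46 mm long (x of this point), 18 mm thick (y), from 19 mm below to 15 mm above this point, a white dot at one end of the top, a round flange 38 mm across below. It sinks 1.5 mm per rad until the spindle's foot meets the lid (at most 4 mm), then keeps its height.
- knob (a joint): turn of the knob on the yoke, rad, growing clockwise seen from above, which tightens; starts at 0 to 0.5. Needs about 0.16 N m at first and 0.2 N m when the tab pops; stays where it is left. The pop comes 3.2 to 6 rad after the start (the lid's gasket differs from time to time); the springs below the knob are loaded only over the last 2 rad or so before it.
- tab_top (a point): middle of the top of the green indicator tab, 11 x 8 mm, in its black housing 54 mm from the axis on the yoke's arm a; 15.5 mm above yoke_end_a when in (flush with the housing). At the set force (about 28 N) it snaps 10 mm out in one go; turned on past that it creeps farther out, its red foot shows from 11.5 mm on, and at 12.5 mm (0.7 to 0.9 rad of the knob past the pop) the lid is overtightened
- mug: cream mug with gold rim lines, 78 mm across, 101 mm high, loose, origin at the centre of its underside; a bystander
- salt_mill: salt mill with pink salt and a white cap, 51 mm across, 124 mm high, loose, origin at the centre of its underside; a bystander
- timer: white kitchen timer, 68 mm across, 58 mm high, loose, origin at the centre of its underside; a bystander

How it is judged (in metres and radians):
On the way, in this order (a step that is already met when the one before it is completed fails the run):
1. the yoke is swung fully home under the ears (within 0.04 rad of the stop) (value of joint yoke below 0.04 rad), for 0.2 s.
2. the tab has popped out (more than 7 mm) with the yoke home (z of tab_top in the frame of yoke_end_a above 0.0225 m and value of joint yoke below 0.04 rad), for 0.3 s.
At the end, for the whole second after the job is handed in: The yoke is home under the ears (within 0.04 rad of its stop), the green tab stands 7 to 12.5 mm out of its housing, and the cooker stands upright and at rest (all of step 2 and not (z of tab_top in the frame of yoke_end_a above 0.028 m) and angle between cooker's own z axis and vertical below 0.05 rad and linear speed of cooker below 0.02 m/s); the robot touches nothing.
It fails at once if the lid is overtightened: the tab stands more than 12.5 mm out, its red foot in view (z of tab_top in the frame of yoke_end_a above 0.028 m).
It fails at once if the cooker is shoved or turned: it or one of its handles moves more than 20 mm (distance of any of cooker, handle_near, handle_far from where it was at the start of the episode above 0.02 m).
It fails at once if the mug, the salt mill or the timer is moved more than 15 mm (distance of any of mug, salt_mill, timer from where it was at the start of the episode above 0.015 m).
It also fails if it takes over 70 s, if anything falls off the work surface, if the arm or the gripper's body presses on something with over 40 N, if the wrist force passes 120 N, or if a joint passes its speed limit or range.

## Working session

There is one attempt and no reset: what is moved stays moved. The work goes in short steps, each a Python script; the robot and the scene stay as the last script left them, time stands still between calls to the robot, and variables do not carry over. Pictures are saved under pics/ and viewed, at most 11 in all, crops included, and the job is handed in when it is done.

```bash
mkdir -p pics; ls
cat > h.py <<'E'
import numpy as np, cv2
from rig import robot
def K(name):
    i=robot.camera_info(name); f=240/np.tan(np.radians(i["vfov"])/2); return f,i["cx"],i["cy"],i
def cam2world(name,P=None,R=None):
    f,cx,cy,i=K(name)
    if "view" in i: return np.linalg.inv(np.array(i["view"]))
    T=np.eye(4);T[:3,:3]=R;T[:3,3]=P
    return T@np.array(i["T_tool_cam"])
def grab(name,fn=None):
    P=R=None
    if name=="wrist": P=np.array(robot.read_position());R=np.array(robot.read_tcp_rot())
    rgb,d=robot.grab_frame(name)
    if fn: cv2.imwrite("pics/"+fn,rgb[:,:,::-1])
    return rgb,d,cam2world(name,P,R)
def cloud(name,d,T):
    f,cx,cy,_=K(name); v,u=np.mgrid[0:480,0:640]
    p=np.stack([(u-cx)/f*d,(v-cy)/f*d,d],-1); w=p@T[:3,:3].T+T[:3,3]; w[d==0]=np.nan; return w
def ray(name,T,u,v,z):
    f,cx,cy,_=K(name); r=T[:3,:3]@np.array([(u-cx)/f,(v-cy)/f,1.]); o=T[:3,3]; return o+r*(z-o[2])/r[2]
E
python3 - <<'E'
from h import *
for n in("top","side","wrist"):
    i=robot.camera_info(n); r,d,T=grab(n,n+"0.png"); np.savez("pics/"+n+"0.npz",r=r,d=d,T=T); print(n,i["vfov"],i["cx"],i["cy"],T[:3].round(3).tolist(),(d>0).mean())
a=cv2.imread("pics/top0.png");b=cv2.imread("pics/side0.png")
E
```

```text
pics
top 56.91378747052512 327.0831604864397 243.2453514776024 [[0.0, -0.997, 0.072, 0.481], [-1.0, 0.001, 0.01, -0.082], [-0.01, -0.072, -0.997, 1.212]] 0.9037727864583334
side 43.35793420036134 312.21992613676986 236.2581230504915 [[-0.871, -0.364, 0.331, 0.139], [-0.492, 0.651, -0.578, 0.698], [-0.005, -0.666, -0.746, 1.122]] 0.9766569010416667
wrist 63.410423800178634 320.8184545704793 239.8572931336075 [[-0.24, -0.932, -0.271, 0.233], [-0.971, 0.23, 0.065, 0.636], [0.001, 0.278, -0.96, 0.384]] 0.995966796875
```

View pics/top0.png

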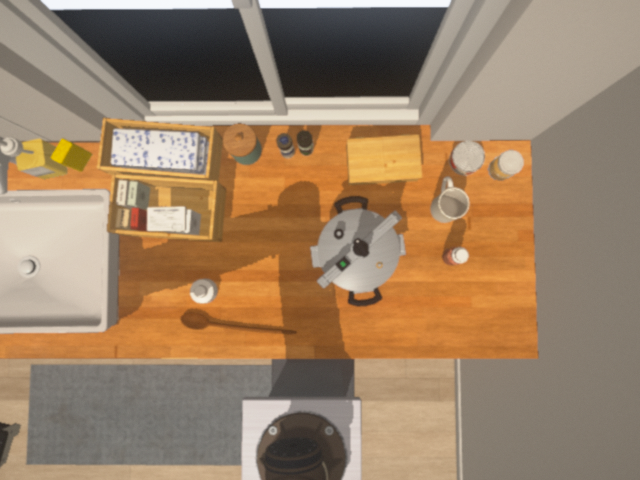

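View pics/side0.png

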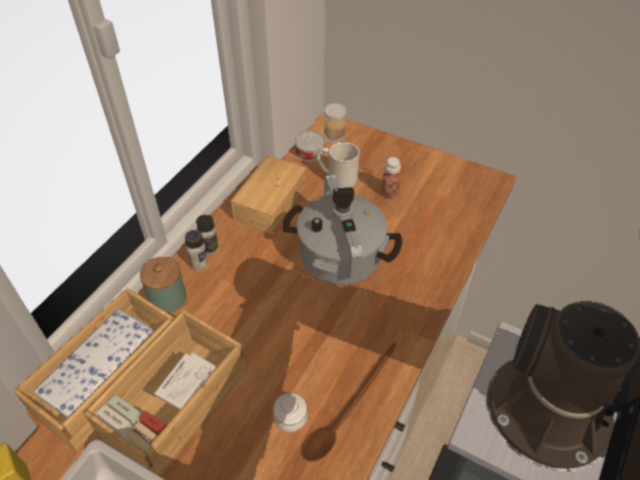

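Run:
```python
from h import *
for n in("top","side"):
    z=np.load(f"pics/{n}0.npz"); r,d,T=z["r"],z["d"],z["T"]; w=cloud(n,d,T)
    hsv=cv2.cvtColor(r,cv2.COLOR_RGB2HSV)
    # restrict to cooker region
    reg=(abs(w[...,0]-0.46)<.2)&(abs(w[...,1]+0.17)<.2)
    g=reg&(hsv[...,0]>40)&(hsv[...,0]<85)&(hsv[...,1]>120)&(hsv[...,2]>50)&(w[...,2]>.12)
    k=reg&(w[...,2]>.205)&(w[...,2]<.24)
    y=reg&(w[...,2]>.145)&(w[...,2]<.17)
    h=reg&(hsv[...,2]<60)&(w[...,2]>.05)&(w[...,2]<.1)
    lid=reg&(w[...,2]>.12)&(w[...,2]<.14)
    for nm,m in(("green",g),("knob",k),("yoke",y),("lid",lid),("hdl",h)):
        p=w[m]; v,u=np.nonzero(m); 
        if len(p)==0: print(n,nm,0); continue
        print(n,nm,len(p),"med",np.median(p,0).round(4),"min",p.min(0).round(3),"max",p.max(0).round(3),"px",u.mean().round(1),v.mean().round(1))
        if nm=="yoke":
            (c,s,a)=cv2.minAreaRect(p[:,:2].astype(np.float32)); print("rect",c,s,a)
        if nm=="knob":
            (c,s,a)=cv2.minAreaRect(p[:,:2].astype(np.float32)); print("rect",c,s,a)
        if nm=="hdl":
            for sgn in(-1,1):
                q=p[(p[:,0]-.46)*sgn>0]
                if len(q): print(" h",sgn,len(q),q.mean(0).round(3),((q.min(0)+q.max(0))/2).round(3))
a=cv2.imread("pics/top0.png")[180:320,290:430]; cv2.imwrite("pics/crop1.png",cv2.resize(a,(560,560),interpolation=cv2.INTER_CUBIC))
```

```text
top green 10 med [ 0.5098 -0.1092  0.1708] min [ 0.505 -0.112  0.17 ] max [ 0.512 -0.105  0.176] px 342.7 263.3
top knob 160 med [ 0.544  -0.1484  0.2221] min [ 0.524 -0.167  0.207] max [ 0.565 -0.133  0.227] px 361.3 247.3
rect (0.5437385439872742, -0.1494946926832199) (0.04531922936439514, 0.017838601022958755) 36.17939758300781
top yoke 1003 med [ 0.5647 -0.1378  0.1617] min [ 0.453 -0.25   0.145] max [ 0.636 -0.047  0.17 ] px 358.9 246.8
rect (0.5640318989753723, -0.1340123862028122) (0.09166549891233444, 0.25557154417037964) 38.063514709472656
top lid 2490 med [ 0.5405 -0.1511  0.1247] min [ 0.455 -0.239  0.12 ] max [ 0.63  -0.061  0.14 ] px 359.3 250.4
top hdl 0
side green 0
side knob 227 med [ 0.5427 -0.1444  0.2195] min [ 0.524 -0.164  0.205] max [ 0.567 -0.128  0.228] px 343.2 192.9
rect (0.5443102121353149, -0.14712655544281006) (0.04600769281387329, 0.020586460828781128) 32.346866607666016
side yoke 877 med [ 0.5276 -0.1049  0.1617] min [ 0.453 -0.238  0.145] max [ 0.634 -0.045  0.17 ] px 342.1 220.4
rect (0.5614086985588074, -0.12849710881710052) (0.09305904805660248, 0.25079426169395447) 37.579593658447266
side lid 2193 med [ 0.5365 -0.1351  0.1251] min [ 0.452 -0.233  0.12 ] max [ 0.635 -0.046  0.14 ] px 341.8 225.4
side hdl 264 med [ 0.4233 -0.138   0.0918] min [ 0.407 -0.202  0.081] max [ 0.66  -0.088  0.098] px 372.2 244.9
 h -1 213 [ 0.422 -0.156  0.092] [ 0.426 -0.161  0.09 ]
 h 1 51 [ 0.65  -0.097  0.09 ] [ 0.649 -0.096  0.091]
```

View pics/crop1.png

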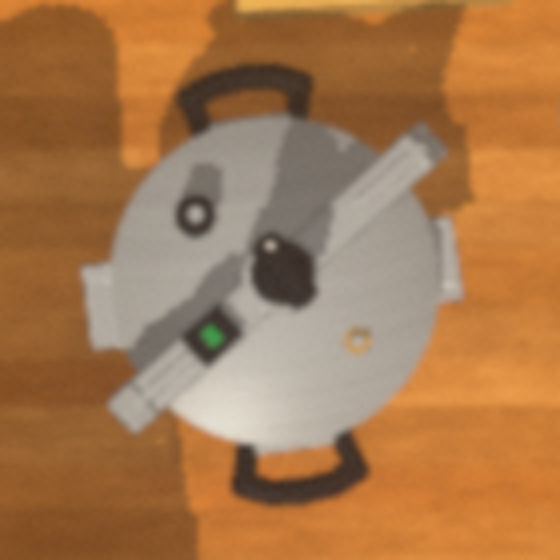

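```bash
cat >> h.py <<'E'
C=np.array([.544,-.149])
def Rdown(a):  # tool z down, tool y along world angle a (deg)
    a=np.radians(a); y=np.array([np.cos(a),np.sin(a),0]); z=np.array([0,0,-1.]); return np.stack([np.cross(y,z),y,z],1)
def arm(phi,z,r=.095):
    p=np.radians(phi); return np.array([C[0]+r*np.cos(p),C[1]+r*np.sin(p),z])
E
python3 - <<'E'
from h import *
for s in(90,-90):
    print(s,[np.round(robot.ik(arm(p,.142),Rdown(p+s)),0).tolist() if robot.ik(arm(p,.142),Rdown(p+s)) is not None else None for p in(131,90)])
best=min((90,-90),key=lambda s:max(abs(robot.ik(arm(p,.142),Rdown(p+s))[5]) for p in(131,90)))
print(best)
R=Rdown(131+best)
robot.move_gripper(.5)
robot.goto(arm(131,.30),R)
print(robot.read_grip_width(),robot.read_t(),robot.read_position())
r,d,T=grab("wrist","w1.png"); np.savez("pics/w1.npz",r=r,d=d,T=T)
w=cloud("wrist",d,T); m=(w[...,2]>.153)&(w[...,2]<.166)&(np.hypot(w[...,0]-C[0],w[...,1]-C[1])>.07)&(np.hypot(w[...,0]-C[0],w[...,1]-C[1])<.11)
print(m.sum(),w[m].mean(0) if m.any() else 0)
E
```

```text
90 [[14.0, 6.0, -27.0, 0.0, -57.0, 27.0], [15.0, 11.0, -20.0, 0.0, -58.0, -15.0]]
-90 [[14.0, 6.0, -27.0, 0.0, -57.0, -153.0], [15.0, 11.0, -20.0, 0.0, -58.0, 165.0]]
90
0.5001099758974812 3.8833 [ 0.48187423 -0.07677717  0.2998262 ]
1408 [ 0.48412742 -0.0838025   0.16289175]
```

View pics/w1.png

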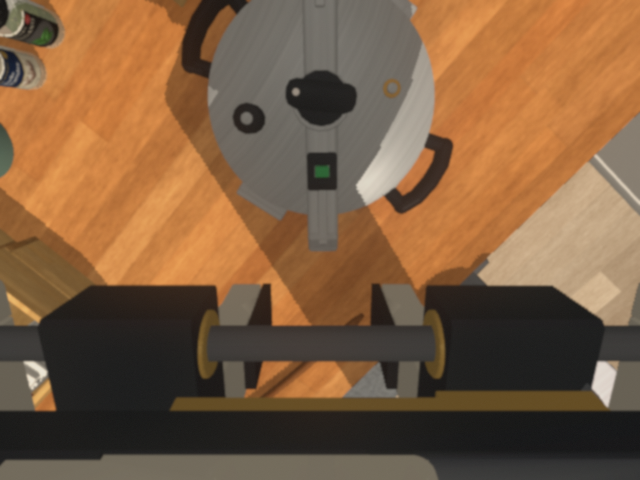

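Run:
```python
from h import *
robot.servo_line(arm(131,.142),Rdown(221),speed=.12)
F0=np.array(robot.read_force()); print(F0.round(2),robot.read_position().round(4))
for p in np.arange(128.5,86,-2.5):
    robot.servo_line(arm(p,.142),Rdown(p+90),speed=.05)
    F=np.array(robot.read_force())-F0; t=np.radians(p+90); ft=F[0]*np.cos(t)+F[1]*np.sin(t); fr=-F[0]*np.sin(t)*-1
    print(p,F.round(1),round(ft,1))
    if ft>9 or abs(F).max()>20: break
print(robot.read_t())
r,d,T=grab("top","top1.png"); np.savez("pics/top1.npz",r=r,d=d,T=T)
r,d,T=grab("wrist","w2.png")
```

```text
[ 0.34 -0.37 -0.37] [ 0.4822 -0.0772  0.1427]
128.5 [0.4 0.9 0.6] -0.9
126.0 [-0.3  1.1  0.4] -0.4
123.5 [-0.8 -0.   1.3] 0.7
121.0 [-0.2  0.9  0.6] -0.3
118.5 [-0.5 -0.   1.3] 0.4
116.0 [-0.5  1.1  0.4] -0.0
113.5 [-0.   0.6  0.1] -0.2
111.0 [-0.1  0.5  0.4] -0.1
108.5 [0.1 0.  0.5] -0.1
106.0 [-1.1 -0.1  0.2] 1.1
103.5 [-0.3  0.4 -0.1] 0.2
101.0 [-1.1  0.1  0.1] 1.1
98.5 [-0.8  0.6 -0.2] 0.7
96.0 [-0.5  1.   0.5] 0.4
93.5 [-0.8  0.5  0. ] 0.8
91.0 [ 0.1  0.4 -0.4] -0.1
88.5 [-0.9 -0.3  0.9] 0.9
9.65
```

View pics/w2.png

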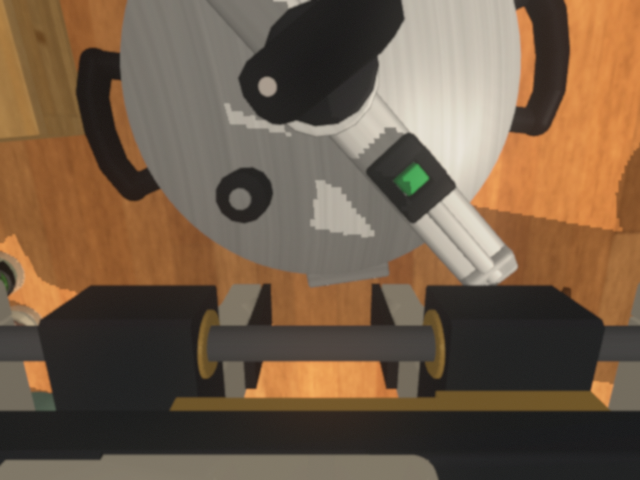

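Run:
```python
from h import *
i=robot.camera_info("wrist");f,cx,cy,_=K("wrist"); T=np.array(i["T_tool_cam"]); print(T.round(3))
P=np.array(robot.read_position());R=np.array(robot.read_tcp_rot()); print(P,R.round(3))
for q in([0,0,0],[0,.022,0],[0,-.022,0],[0,0,-.019]):
    c=np.linalg.inv(T)@np.r_[q,1]; print(q,c[:3].round(3),(cx+f*c[0]/c[2]).round(),(cy+f*c[1]/c[2]).round())
r,d,W=grab("wrist"); w=cloud("wrist",d,W)
for u,v in((490,275),(470,240),(412,180),(340,70),(267,87),(245,195),(245,340),(345,270),(320,450)): print(u,v,d[v,u].round(3),w[v,u].round(4))
z=np.load("pics/top1.npz"); w=cloud("top",z["d"],z["T"]); v,u=np.nonzero((w[...,2]>.2)&(abs(w[...,0]-.54)<.3)&(abs(w[...,1]+.1)<.3)); print(u.min(),u.max(),v.min(),v.max())
```

```text
[[-0.    -0.96  -0.279  0.076]
 [ 1.    -0.    -0.     0.002]
 [ 0.    -0.279  0.96  -0.185]
 [ 0.     0.     0.     1.   ]]
[ 0.54621536 -0.054062    0.14197038] [[-0.024 -1.    -0.   ]
 [-1.     0.024  0.   ]
 [-0.     0.    -1.   ]]
[0, 0, 0] [-0.002  0.022  0.199] 318.0 282.0
[0, 0.022, 0] [0.02  0.022 0.199] 361.0 282.0
[0, -0.022, 0] [-0.024  0.022  0.199] 275.0 282.0
[0, 0, -0.019] [-0.002  0.027  0.181] 318.0 298.0
490 275 0.173 [ 0.469  -0.0652  0.1654]
470 240 0.0 [nan nan nan]
412 180 0.155 [ 0.507  -0.1092  0.1719]
340 70 0.098 [ 0.5377 -0.144   0.2216]
267 87 0.096 [ 0.5559 -0.1401  0.2247]
245 195 0.174 [ 0.5776 -0.1019  0.1541]
245 340 0.086 [ 0.5607 -0.0856  0.2511]
345 270 0.228 [ 0.5306 -0.0494  0.113 ]
320 450 0.063 [ 0.5442 -0.0803  0.2765]
132 369 194 479
```

View pics/top1.png

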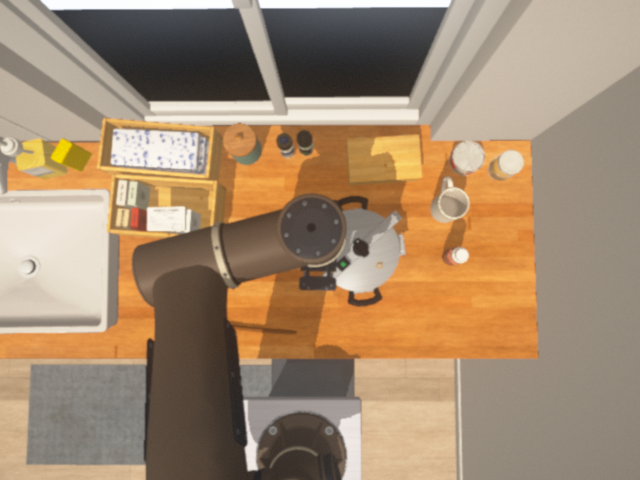

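Run:
```python
from h import *
r,d,W=grab("wrist"); w=cloud("wrist",d,W)
t=(w-np.array(robot.read_position()))@np.array(robot.read_tcp_rot())
for v in(287,292,300,320,350,380):
  for u in(225,240,252,260,266,376,384,392,410): print(u,v,d[v,u].round(3),t[v,u].round(3))
print(robot.read_grip_width(),robot.read_qpos())
```

```text
225 287 0.354 [-0.064 -0.086  0.143]
240 287 0.161 [ 0.012 -0.032 -0.036]
252 287 0.162 [ 0.012 -0.027 -0.035]
260 287 0.165 [ 0.011 -0.024 -0.032]
266 287 0.166 [ 0.011 -0.022 -0.032]
376 287 0.165 [ 0.011  0.025 -0.032]
384 287 0.162 [ 0.012  0.028 -0.035]
392 287 0.161 [ 0.013  0.031 -0.036]
410 287 0.162 [ 0.012  0.039 -0.035]
225 292 0.355 [-0.068 -0.086  0.142]
240 292 0.156 [ 0.013 -0.031 -0.042]
252 292 0.158 [ 0.012 -0.026 -0.04 ]
260 292 0.161 [ 0.011 -0.024 -0.036]
266 292 0.161 [ 0.011 -0.021 -0.037]
376 292 0.16 [ 0.011  0.024 -0.038]
384 292 0.157 [ 0.012  0.027 -0.04 ]
392 292 0.157 [ 0.012  0.03  -0.041]
410 292 0.157 [ 0.013  0.037 -0.041]
225 300 0.149 [ 0.013 -0.035 -0.049]
240 300 0.15 [ 0.012 -0.03  -0.048]
252 300 0.152 [ 0.011 -0.025 -0.046]
260 300 0.152 [ 0.011 -0.022 -0.046]
266 300 0.156 [ 0.009 -0.021 -0.042]
376 300 0.153 [ 0.011  0.023 -0.045]
384 300 0.153 [ 0.011  0.026 -0.045]
392 300 0.15 [ 0.012  0.029 -0.048]
410 300 0.15 [ 0.012  0.036 -0.048]
225 320 0.134 [ 0.013 -0.031 -0.065]
240 320 0.135 [ 0.012 -0.026 -0.064]
252 320 0.138 [ 0.011 -0.023 -0
[... 310 characters left out ...]
0.086 [ 0.029 -0.014 -0.109]
260 350 0.085 [ 0.029 -0.012 -0.11 ]
266 350 0.085 [ 0.03  -0.01  -0.111]
376 350 0.085 [ 0.03   0.014 -0.111]
384 350 0.085 [ 0.03   0.015 -0.11 ]
392 350 0.084 [ 0.03   0.017 -0.111]
410 350 0.085 [ 0.03   0.021 -0.111]
225 380 0.104 [ 0.011 -0.024 -0.095]
240 380 0.125 [-0.002 -0.024 -0.078]
252 380 0.131 [-0.006 -0.022 -0.073]
260 380 0.382 [-0.162 -0.058  0.143]
266 380 0.379 [-0.161 -0.052  0.141]
376 380 0.382 [-0.162  0.056  0.143]
384 380 0.134 [-0.007  0.023 -0.07 ]
392 380 0.13 [-0.005  0.025 -0.074]
410 380 0.111 [ 0.007  0.027 -0.09 ]
0.4969148462345785 [ 1.47991061e+01  1.13952268e+01 -2.00547531e+01 -3.43907950e-03
 -5.85532590e+01 -1.62325757e+01]
```

The wrist depth shows that the fingertips end about 34 mm short of the nominal TCP. They passed over the bar, and the yoke hasn't moved. I'll go back and descend with that offset, watching the force.

```bash
cat >> h.py <<'E'
TIP=.034  # real tips lie this far behind the nominal TCP
def ftan(p,F0):
    F=np.array(robot.read_force())-F0; t=np.radians(p+90); return F,F[0]*np.cos(t)+F[1]*np.sin(t)
E
python3 - <<'E'
from h import *
robot.servo_line(arm(88.5,.20),Rdown(178.5),speed=.15)
robot.goto(arm(131,.20),Rdown(221))
F0=np.array(robot.read_force())
for z in(.17,.155,.145,.142):
    robot.servo_line(arm(131,z-TIP),Rdown(221),speed=.06)
    F=np.array(robot.read_force())-F0; print(z,F.round(1))
    if abs(F).max()>8: raise SystemExit("contact")
for p in np.arange(128,86,-2):
    robot.servo_line(arm(p,.142-TIP),Rdown(p+90),speed=.05)
    F,ft=ftan(p,F0); print(p,F.round(1),round(ft,1))
    if abs(ft)>9 or abs(F).max()>20: break
    if p==124 and abs(ft)<1.5: break
print(robot.read_t()); grab("wrist","w3.png")
E
```

```text
0.17 [ 0.4 -0.6 -0.1]
0.155 [-0.1 -0.5 -0.3]
0.145 [ 0.3  0.6 -0.2]
0.142 [ 0.5 -0.1 -0.7]
128 [-0.2 -0.6 -0.8] 0.6
126 [-0.5 -0.3 -0.5] 0.6
124 [-1.6 -1.2  1.1] 2.0
122 [-2.5 -1.  -0.7] 2.6
120 [-1.9 -0.2  0.3] 1.7
118 [-2.1  0.3  0. ] 1.7
116 [-3.1  0.2 -0.7] 2.7
114 [-3.  -0.5  0.6] 2.9
112 [-2.3  0.5 -0.4] 2.0
110 [-2.7  0.2 -0.4] 2.5
108 [-2.7  1.5 -1.1] 2.1
106 [-3.   0.3 -1.4] 2.9
104 [-2.4  0.4 -1.2] 2.2
102 [-2.4  1.5 -1.4] 2.1
100 [-2.6 -0.1 -0.4] 2.6
98 [-3.   0.8 -2.1] 2.9
96 [-2.5  1.8 -1.2] 2.3
94 [-2.1  1.6 -1.2] 1.9
92 [-4.9  0.4  1.2] 4.9
90 [-14.8   0.6   8.7] 14.8
18.3167
```

View pics/w3.png

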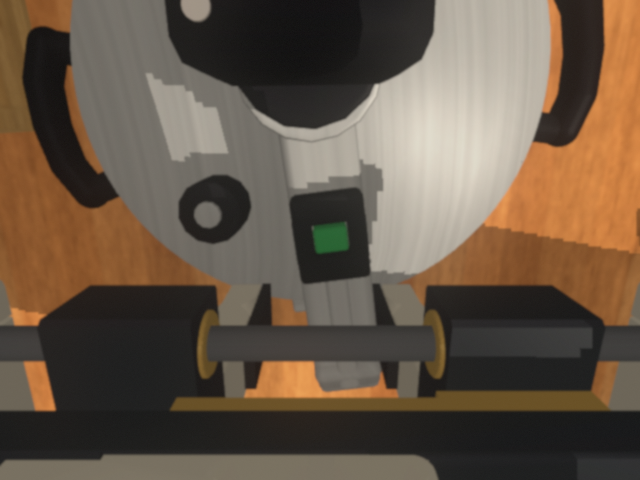

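Run:
```python
from h import *
P=robot.read_position()
robot.servo_line(arm(94,.108),Rdown(184),speed=.06)
robot.servo_line(arm(94,.27),Rdown(184),speed=.15)
r,d,W=grab("wrist"); w=cloud("wrist",d,W)
near=np.hypot(w[...,0]-C[0],w[...,1]-C[1])
for nm,m in(("knob",(w[...,2]>.215)&(w[...,2]<.235)&(near<.04)),("bar",(w[...,2]>.155)&(w[...,2]<.168)&(near>.075)&(near<.135)),("tabhouse",(w[...,2]>.168)&(w[...,2]<.18)&(near<.08)&(near>.03))):
    p=w[m]; print(nm,len(p),p.mean(0).round(4) if len(p) else "", np.median(p[:,2]).round(4)if len(p) else "")
    if len(p)>10: print(cv2.minAreaRect(p[:,:2].astype(np.float32)))
a=[]
for k in (272.5,92.5):
    for da in(0,-100,-200,-240,-250):
        q=robot.ik([C[0],C[1],.16],Rdown(k+da)); a.append(None if q is None else round(q[5]))
print(a,robot.read_t())
r,d,T=grab("side","s1.png")
c=np.linalg.inv(T); f,cx,cy,_=K("side"); t=c@np.r_[arm(97,.172,.054),1]; u,v=int(cx+f*t[0]/t[2]),int(cy+f*t[1]/t[2]); print(u,v)
cv2.imwrite("pics/s1c.png",cv2.resize(cv2.imread("pics/s1.png")[v-60:v+60,u-80:u+80],(640,480),interpolation=cv2.INTER_CUBIC))
```

```text
knob 2590 [ 0.5432 -0.1492  0.223 ] 0.2233
((0.5431647300720215, -0.14961962401866913), (0.04607250168919563, 0.018237881362438202), 0.9973499178886414)
bar 1819 [ 0.5307 -0.0534  0.1628] 0.1628
((0.5303155779838562, -0.051121242344379425), (0.025994494557380676, 0.05002468824386597), 7.365025043487549)
tabhouse 1329 [ 0.5362 -0.0966  0.1716] 0.1716
((0.5361936688423157, -0.09614992141723633), (0.02402716688811779, 0.03010472096502781), 7.452587604522705)
[88, -12, -112, -152, -162, -92, 168, 68, 28, 18] 19.9083
334 222
```

View pics/s1c.png

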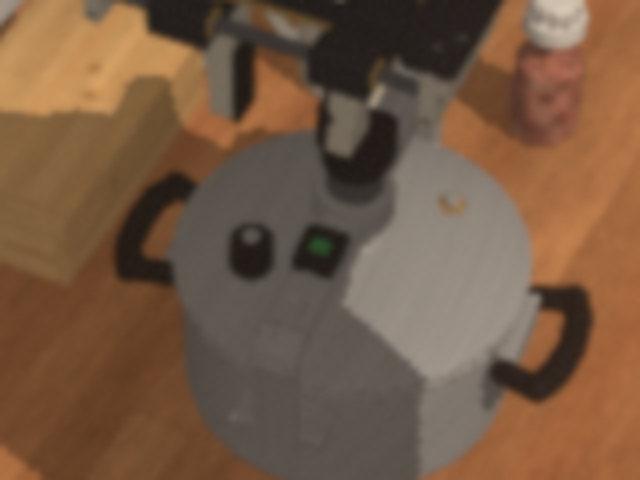

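```bash
cat >> h.py <<'E'
KC=np.array([.5432,-.1495])
def tab():
    r,d,T=grab("side"); h=cv2.cvtColor(r,cv2.COLOR_RGB2HSV)[180:250,290:380].astype(int)
    m=(h[...,0]>45)&(h[...,0]<85)&(h[...,1]>100)&(h[...,2]>40); v,u=np.nonzero(m)
    w=cloud("side",d,T)[180:250,290:380][m]
    hh=h; red=((h[...,0]<8)|(h[...,0]>172))&(h[...,1]>150)
    return len(v),(round(u.mean()+290,1),round(v.mean()+180,1),int(v.min())+180) if len(v) else None, np.nanmax(w[:,2]).round(4) if len(v) else None
def kz():
    return np.array(robot.read_force()),np.array(robot.read_ft_torque())
def turn(a,z):
    q=robot.ik([KC[0],KC[1],z],Rdown(a)); robot.movej(q)
E
python3 - <<'E'
from h import *
print(tab())
robot.goto([*KC,.25],Rdown(271)); print(robot.read_qpos().round(1))
F0,M0=kz()
robot.servo_line([*KC,.160],Rdown(271),speed=.1)
print("down",(kz()[0]-F0).round(1),robot.read_t())
robot.move_gripper(.1)
F1,M1=kz(); print("grip",robot.read_grip_width(),robot.read_finger_force(),(F1-F0).round(1),(M1-M0).round(2),robot.read_t(),tab())
z=.160;a=271
for i in range(10):
    s=.25; a-=np.degrees(s)
    F,M=kz()
    if F[2]-F0[2]<4 and z>.1565: z-=.0015*s
    turn(a,z); F,M=kz(); print(i,round(a,1),round(z,4),(F-F0).round(1),(M-M0).round(2),round(robot.read_t(),2),tab() if i%3==2 else "")
E
```

```text
(12, (np.float64(333.5), np.float64(223.0), 222), np.float64(0.1744))
[  4.5   8.4  -9.1  -0.  -72.5  86.4]
down [0.6 0.3 0.6] 22.5667
grip 0.4142191824660501 30.001322329044342 [-0.   6.1  4.6] [2.11 0.25 0.01] 22.8833 (19, (np.float64(333.7), np.float64(223.1), 221), np.float64(0.1726))
0 256.7 0.16 [-0.3  6.   2.3] [ 2.39  0.03 -0.14] 23.28 
1 242.4 0.1596 [0.1 8.1 3. ] [ 2.62  0.09 -0.09] 23.63 
2 228.0 0.1593 [0.5 7.9 2.5] [ 2.86 -0.14 -0.14] 23.98 (22, (np.float64(333.6), np.float64(223.0), 221), np.float64(0.1739))
3 213.7 0.1589 [0.6 8.1 2.2] [ 3.04 -0.2  -0.16] 24.38 
4 199.4 0.1585 [1.2 7.6 2.2] [ 3.18 -0.39 -0.18] 24.73 
5 185.1 0.1581 [1.3 9.1 1.3] [ 3.26 -0.61 -0.17] 25.08 (20, (np.float64(333.4), np.float64(223.0), 221), np.float64(0.1748))
6 170.7 0.1578 [2.  7.9 1.4] [ 3.18 -0.78 -0.11] 25.48 
7 156.4 0.1574 [2.3 8.4 1.1] [ 3.15 -1.11 -0.12] 25.83 
8 142.1 0.157 [3.6 7.9 1.3] [ 2.97 -1.29 -0.13] 26.18 (22, (np.float64(333.5), np.float64(223.1), 221), np.float64(0.1737))
9 127.8 0.1566 [3.3 6.1 1.4] [ 2.75 -1.37 -0.11] 26.58
```

Run:
```python
from h import *
grab("wrist","w4.png"); print(robot.read_grip_width(),robot.read_position(),robot.read_t())
```

```text
0.41744555232265 [ 0.54510085 -0.14841023  0.15721661] 26.6333
```

View pics/w4.png

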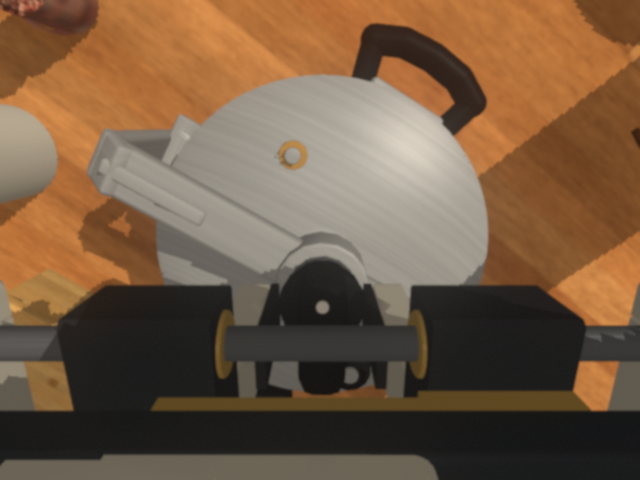

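Run:
```python
from h import *
z=.1566;a=127.8
F0,M0=kz()
for i in range(13):
    s=.15; a-=np.degrees(s)
    if i<3: z-=.0002
    turn(a,z); F,M=kz(); t=tab(); print(i,round(a,1),(F-F0).round(1),(M-M0).round(2),round(robot.read_t(),2),t[0],t[1][1:] if t[1] else None,t[2])
    if t[0]>32 or t[0]<8 or t[1][1]<221.5 or t[2]>.179: print("STOP"); break
print(robot.read_qpos().round(0)[5])
r,d,T=grab("side","s2.png")
cv2.imwrite("pics/s2c.png",cv2.resize(cv2.imread("pics/s2.png")[180:260,280:387],(640,480),interpolation=cv2.INTER_CUBIC))
```

```text
0 119.2 [ 0.3  0.3 -0.4] [-0.15 -0.02 -0.02] 26.95 20 (np.float64(222.8), 221) 0.1758
1 110.6 [-0.2 -0.1  1.5] [-0.24 -0.01 -0.03] 27.27 22 (np.float64(222.9), 221) 0.1767
2 102.0 [ 0.3 -0.9  2.7] [-0.42  0.07 -0.02] 27.58 20 (np.float64(222.8), 221) 0.1752
3 93.4 [-0.1 -0.6  2. ] [-0.67  0.   -0.02] 27.9 20 (np.float64(222.8), 221) 0.174
4 84.8 [ 0.4 -2.   2.1] [-0.81 -0.01 -0.01] 28.22 20 (np.float64(222.6), 221) 0.1757
5 76.2 [ 0.7 -3.1  2. ] [-1.11 -0.08 -0.06] 28.53 21 (np.float64(222.6), 221) 0.1761
6 67.6 [-0.5 -2.5  2.4] [-1.27 -0.12 -0.01] 28.85 20 (np.float64(222.6), 221) 0.1777
7 59.0 [ 1.6 -3.   1.4] [-1.39 -0.36 -0.01] 29.17 20 (np.float64(222.5), 221) 0.1771
8 50.5 [ 0.  -3.4  1.4] [-1.53 -0.3   0.03] 29.48 21 (np.float64(222.6), 221) 0.1766
9 41.9 [ 0.8 -4.2  1.4] [-1.71 -0.46 -0.07] 29.8 22 (np.float64(222.5), 221) 0.1769
10 33.3 [ 2.1 -2.7  1.2] [-1.9  -0.41 -0.06] 30.12 21 (np.float64(222.6), 221) 0.1749
11 24.7 [ 0.2 -3.8  2.6] [-1.97 -0.54  0.02] 30.43 22 (np.float64(222.5), 221) 0.1751
12 16.1 [ 1.1 -4.1  1.6] [-2.13 -0.49  0.  ] 30.75 21 (np.float64(222.4), 220) 0.1763
-168.0
```

Run:
```python
from h import *
F,M=kz()
robot.move_gripper(.55); P=robot.read_position()
robot.servo_line([P[0],P[1],.215],speed=.12)
print("free",kz()[0].round(1),robot.read_t())
robot.servo_line([*KC,.24],Rdown(16.1),speed=.12)
r,d,W=grab("wrist"); w=cloud("wrist",d,W); n=np.hypot(*(w[...,:2]-KC).transpose(2,0,1)); p=w[(w[...,2]>.21)&(w[...,2]<.235)&(n<.035)]
print(len(p),np.median(p[:,2]),cv2.minAreaRect(p[:,:2].astype(np.float32)))
robot.goto([*KC,.24],Rdown(106.1)); robot.goto([*KC,.24],Rdown(196.1)); print(robot.read_qpos().round(1)[5])
r,d,W=grab("wrist","w5.png"); w=cloud("wrist",d,W); n=np.hypot(*(w[...,:2]-KC).transpose(2,0,1)); p=w[(w[...,2]>.21)&(w[...,2]<.235)&(n<.035)]
print(len(p),np.median(p[:,2]),cv2.minAreaRect(p[:,:2].astype(np.float32)))
b=np.hypot(*(w[...,:2]-KC).transpose(2,0,1)); p=w[(w[...,2]>.155)&(w[...,2]<.168)&(b>.075)&(b<.135)]
if len(p): print("bar",len(p),p.mean(0),cv2.minAreaRect(p[:,:2].astype(np.float32)))
print(tab(),robot.read_t())
```

```text
free [-0.2 -0.3  0.6] 31.9333
2302 0.21946585846733785 ((0.542629599571228, -0.14826782047748566), (0.0178022850304842, 0.04494418576359749), 15.805264472961426)
11.5
2310 0.21948845955761376 ((0.543548047542572, -0.15040187537670135), (0.017845796421170235, 0.04499119520187378), 16.328397750854492)
bar 4004 [ 0.55144439 -0.21069265  0.16431729] ((0.5433197021484375, -0.14960239827632904), (0.025967665016651154, 0.25085821747779846), 7.475689888000488)
(9, (np.float64(333.4), np.float64(222.3), 221), np.float64(0.1788)) 35.2417
```

Run:
```python
from h import *
F0,M0=kz(); z=.166; a=196.1
robot.servo_line([*KC,z],Rdown(a),speed=.1)
robot.move_gripper(.05); b=tab()
F,M=kz();print("grip",robot.read_grip_width(),(F-F0).round(1),(M-M0).round(2),b,round(robot.read_t(),1))
for i in range(14):
    a-=np.degrees(.12)
    turn(a,z); F,M=kz(); t=tab(); print(i,round(a,1),(F-F0).round(1),(M-M0).round(2),round(robot.read_t(),2),t[0],t[1][1:] if t[1] else None,t[2])
    if t[1] is None or t[0]>b[0]+9 or t[1][1]<b[1][1]-1.2 or t[2]>.1825: print("STOP"); break
r,d,T=grab("side","s3.png")
cv2.imwrite("pics/s3c.png",cv2.resize(cv2.imread("pics/s3.png")[180:260,280:387],(640,480),interpolation=cv2.INTER_CUBIC))
```

```text
grip 0.2022295260757564 [ 4.9  1.3 -0.2] [ 0.66 -1.51  0.09] (19, (np.float64(333.6), np.float64(222.4), 221), np.float64(0.1792)) 36.8
0 189.2 [5.3 1.3 0.5] [ 0.73 -1.83 -0.14] 37.08 22 (np.float64(222.3), 220) 0.1763
1 182.3 [5.1 0.7 0.2] [ 0.82 -1.78 -0.12] 37.38 22 (np.float64(222.3), 220) 0.1798
2 175.5 [5.3 1.8 0.3] [ 0.79 -1.81 -0.14] 37.68 22 (np.float64(222.5), 220) 0.1784
3 168.6 [ 5.1  1.2 -0.5] [ 0.83 -1.76 -0.12] 37.98 21 (np.float64(222.6), 221) 0.1769
4 161.7 [ 5.8  1.9 -0.9] [ 0.85 -1.83 -0.15] 38.28 21 (np.float64(222.4), 220) 0.1765
5 154.8 [ 4.9  1.7 -1. ] [ 0.89 -1.8  -0.14] 38.58 21 (np.float64(222.4), 220) 0.1764
6 148.0 [ 5.9  1.8 -1.3] [ 1.03 -1.76 -0.09] 38.88 22 (np.float64(222.5), 220) 0.1766
7 141.1 [ 5.6  1.5 -1.4] [ 1.06 -1.77 -0.13] 39.18 23 (np.float64(222.4), 220) 0.1772
8 134.2 [4.8 2.2 0. ] [ 1.06 -1.74 -0.12] 39.48 21 (np.float64(222.4), 221) 0.1767
9 127.3 [ 6.   1.9 -0.8] [ 1.14 -1.68 -0.09] 39.78 25 (np.float64(220.2), 218) 0.1864
STOP
```

View pics/s3c.png

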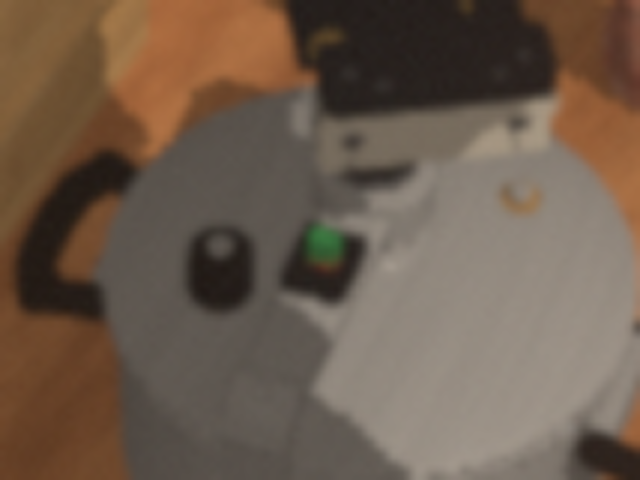

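The tab has popped: green is up at about crop (325,243), and z has risen by about 10 mm. I'm letting go and checking from close by.

Run:
```python
from h import *
robot.dwell(.3)
robot.move_gripper(.5); P=robot.read_position()
robot.servo_line([P[0],P[1],.26],speed=.12)
robot.goto(arm(97.5,.28,.09),Rdown(187.5))
r,d,W=grab("wrist","w6.png"); w=cloud("wrist",d,W); n=np.hypot(*(w[...,:2]-KC).transpose(2,0,1))
h=cv2.cvtColor(r,cv2.COLOR_RGB2HSV); g=(h[...,0]>45)&(h[...,0]<85)&(h[...,1]>100)&(n<.08)
bar=(n>.075)&(n<.112)&(w[...,2]>.155)&(w[...,2]<.172)
zt=np.percentile(w[g][:,2],[10,50,90]); print("tab z",zt.round(4),"bar z",np.median(w[bar][:,2]).round(4),cv2.minAreaRect(w[bar][:,:2].astype(np.float32))[2],"(in: 15.5-6=9.5mm above bar top)")
v,u=np.nonzero(g); v0,u0=int(v.mean()),int(u.mean()); cv2.imwrite("pics/w6c.png",cv2.resize(cv2.imread("pics/w6.png")[max(0,v0-60):v0+60,u0-80:u0+80],(640,480),interpolation=cv2.INTER_CUBIC))
print(robot.read_t(),tab())
```

```text
tab z [0.1836 0.1847 0.1854] bar z 0.1653 8.048148155212402 (in: 15.5-6=9.5mm above bar top)
42.6333 (19, (np.float64(333.7), np.float64(220.4), 218), np.float64(0.1857))
```

View pics/w6c.png

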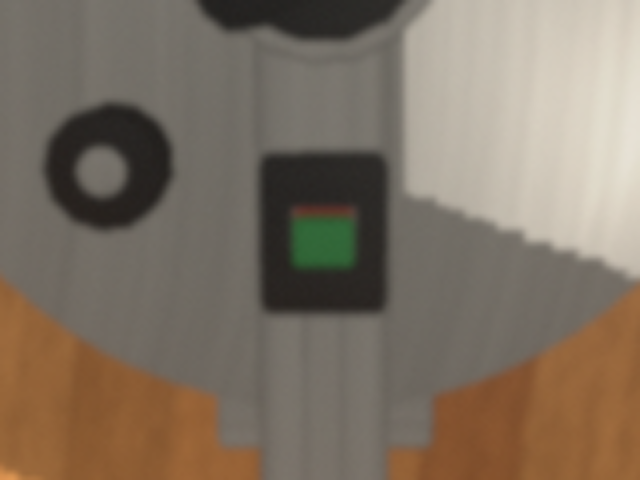

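```bash
python3 -c "
from h import *
print(robot.job_done())"
```

```text
the job is handed in; nothing more can be done
None
```

The job is handed in but the judge's result isn't shown: the yoke is home at its stop (as near as the camera can tell), the tab measures about 10 mm out after the pop, and the gripper is released and clear. A thin reddish strip shows beside the tab in the last close-up, but at about 10 mm out and at most 0.12 rad past the pop the lid should not be overtightened.

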